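Select third speed on the bench feed drive

ROBOT

A 6-joint arm with a two-finger parallel gripper is mounted at the origin on a cart in front of the work surface, level with it; the furniture and walls round the work are solid. World frame = base frame: x ahead of the robot, y to its left, z up, the work surface at z = 0. Lengths are in m, angles in rad, forces in N, time in s.
With the tool pointing down it reaches from about 0.35 to 0.925 m from the base axis. Payload 6.4 kg.
Tool frame: the origin (TCP) lies between the finger pads; the fingertips stand 25 mm ahead of it and the grasp point (between the pads) lies 6 mm ahead of it (robot.tcp_to_tips is the distance from the TCP to the fingertips, in m); z points along the fingers, y is the line along which they close (so a half turn about z gives the same grasp; the last joint's range is limited). The gripper opens to 85 mm and grips with 20 to 120 N. Pads are 22 mm wide; open, the fingers measure 114 mm over their backs; the gripper's body (76 mm by 85 mm) begins 54 mm behind the grasp point. The pads swing forward as they close: fully open they stand 13 mm farther back than shut.
Start: joints at [-1.522, 0.245, 1.558, -0, 1.339, -0.174], TCP at [0.144, -0.634, 0.256] pointing down, gripper open.
Joint ranges: [-3.13, 3.13], [-1.02, 2.26], [0.13, 2.54], [-0.95, 4.09], [0.21, 2.88], [-2.74, 2.74]. Speed limits (rad/s): [2.57, 2.57, 3.14, 3.14, 3.14, 3.14].

INTERFACE

Orientations are given as [roll, pitch, yaw] about the fixed x, y, z axes, in that order (R = Rz(yaw) Ry(pitch) Rx(roll)).
In Python, from station import robot gives the robot as it stands. The module is installed in compiled form; this text tells all that it offers.
- The arm moves only by the tool apply_moves, never from a script. Its argument "deltas" is a list of rows, each a list of 4 numbers: the shift along the tool's x, y, z each as a share of 0.06 m, from -1 to 1, then the turn about the tool's z as a share of 120 degrees, from -1 to 1. A call has 1 to 12 rows; each row shifts and turns the commanded pose from where the row before left it, along the tool's axes as they then stand; what a row does not reach is not made up. A row lasts 1/8 s, in which the tool goes at most 62.5 mm and 10.7 degrees, less where a joint would pass 70% of its speed; a pose out of reach is approached as far as the arm can. A call with a number of a shift or a turn outside -1 to 1 is refused whole. A call with a gripper value outside its range is refused whole. "jaw" is the opening, from -1 (shut) to 1 (fully open), set as the call begins (left out, the last holds). The fingers move at their own pace and stop on an object; "squeeze" is the grip in N (left out, the last holds). Time passes only in rows, so rows that do not move let the fingers close. It gives the time, the measured TCP pose, the force, the opening and the grip force at its end, in the units of the state.
- robot.state(): the state, without advancing time (a new reading comes with each control period).
- robot.read_camera(name): name is "scene" or "top" or "wrist"; returns the picture (480x640x3 uint8, red, green, blue); there is no depth.
- robot.get_calibration(name): a dict with "fx", "fy", "cx", "cy" (pixels), "position" and "rotation" of the camera in the world; the wrist camera has in their place "hand_eye" (4x4, takes a point from camera to tool coordinates, whose origin is the TCP and whose axes are the flange's). Camera axes: x right, y up, looking along -z (the intrinsics and any distortion apply to the point x, -y, -z); pixel columns grow to the right and rows downward; lengths in m; the calibration is good to about 2 mm. A picture is of the moment at which its call begins: read the wrist's pose just before it. get_calibration takes no time and is no camera call.
- robot.close_job(): hands the job in; it is judged then, once.
Trained networks look in the newest picture that a camera, given by its name, has taken for a name from the list of things; names that differ only in an ending like _2 or _b are one class to them, and where a whole thing is asked for, a point or a joint stands for the part that bears it (a point fixed in the world has none). Each returns a list of dicts, best first, with "conf" (0 to 1); they miss things now and then, are a little off and sometimes report something else, mostly with a low value. They report only what shows in the picture. A call takes as long as a camera call.
- robot.search_frame(camera, name): "rect" ([left, top, right, bottom] in pixels, round what is visible of it).
- robot.mark_of(camera, name): "point" ([column, row] in pixels: a listed point, or the origin of a listed thing).
The state is a dict: "time": time; "qpos": joint angles; "joint_velocities": joint speeds; "effort": joint torques, N m; "eef_pos": TCP position; "tcp_rot": TCP orientation; "force": force on the tool from outside, world axes, zero at the start; "wrist_torque": the same for the moment, N m; "grip_width": opening from 0.0 (shut) to 1.0 (fully open); "grip_force": force on a finger pad.
Only numpy, scipy, OpenCV 4.12 (cv2) and the standard library are available. Lean on these libraries where they do the work, as an engineer would, in place of code of your own. Each camera call takes 0.05 s, during which the arm holds its last target. There are 200 camera calls.

TASK

Put the bench feed drive into third speed by pushing its gear lever with your fingertips, without pinching it or lifting anything. The lever stands somewhere in the left-hand leg of its H-shaped gate: bring it level with the cross slot, push it across to the right, then push it forward, away from the robot, fully home into the third slot (far right), without straying into the fourth (near right). Leave it there, and leave the small things standing round the drive where they are.

Things in the scene. Friction and masses are not known exactly. Their poses are not given: they have to be found in the camera images.
- feed_drive: Feed drive: grey cast gear unit fixed to the worktop, foot 166 x 146 mm, steel gate plate 120 x 110 mm on top, its upper face 75 mm above the worktop; a dark round motor, 66 mm across, sticks out 76 mm from its right side. Origin: centre of its underside, on the worktop. x axis: forward, away from the robot (turned by up to 0.35 rad); y: left; z: up.
- gate_centre (a point): Centre of the H-shaped gate, on the plate's upper face, straight above the drive's origin. Two legs along the drive's x at y = +18 mm (left) and -18 mm (right), each 15 mm wide, 52 mm long, joined half-way (x = 0) by a 15 mm wide cross slot along y. First slot: far left; second: near left; third: far right; fourth: near right.
- lever_pivot (a point): Pivot of the gear lever inside the drive, straight above its origin, 20 mm above the worktop. In the drive's frame, with a = lever_fore and b = lever_side, the grip's centre lies from here at x = 125 sin(a), y = -125 sin(b) cos(a), z = 125 cos(b) cos(a) mm.
- grip_centre (a point): Centre of the gear lever's grip: a black four-lobed hand grip, 40 mm across, 60 mm long (30 mm up and 30 mm down the stem from here), on a 10 mm steel stem. Its lobes are 11 mm in radius, 9 mm from the middle, and face the drive's x and y directions. This point lies 125 mm from the pivot along the stem.
- third_home (a point): Where the grip's centre comes to lie when the lever is fully home in the third slot (fixed to the drive).
- lever_fore (a joint): Tilt of the gear lever fore and aft, rad: 0 upright, level with the cross slot; positive forward; about +0.345 fully home in the first or third slot, -0.345 in the second or fourth. It can cross sideways only within about 0.04 of 0. It stays where it is left; moving it takes about 3 to 5 N at the grip.
- lever_side (a joint): Tilt of the gear lever sideways, rad: negative left, positive right; about -0.33 in the middle of the left leg, +0.33 in the middle of the right leg, with 0.02 of play either way. It stays where it is left; moving it takes about 3 to 5 N at the grip.
- lobe_front: The grip's lobe on the robot's side (-x of the drive); origin at the lever's pivot, not in the lobe.
- lobe_back: The grip's lobe on the far side (+x of the drive); origin at the lever's pivot.
- lobe_left: The grip's lobe on the left (+y of the drive); origin at the lever's pivot.
- lobe_right: The grip's lobe on the right (-y of the drive); origin at the lever's pivot.
- weight_500g: Bystander: brass weight with a knob, 38 mm across, 52 mm high, near the front of the drive's motor. Origin: centre of its underside.
- weight_200g: Bystander: brass weight with a knob, 29 mm across, 38 mm high, to the right of the larger one. Origin: centre of its underside.
- weight_100g: Bystander: brass weight with a knob, 24 mm across, 30 mm high, in front of the drive. Origin: centre of its underside.
- cutting_ring: Bystander: steel ring, 50 mm across, 20 mm high, lying to the left of the drive. Origin: centre of its underside.
- stopwatch: Bystander: black stopwatch, 74 x 61 x 17 mm, lying to the left of the drive, further back. Origin: centre of its underside.
- jar: Bystander: clear sample jar with a white lid, 62 mm across, 78 mm high, to the left, between the two tall machines. Origin: centre of its underside.
- tape_measure: Bystander: yellow pocket tape measure, 32 x 72 x 66 mm, to the left near the worktop's front edge. Origin: centre of its underside.
- rig_axis (a point): Fixed obstacle: the drop-weight rig to the left of the drive, which never moves. This point is on its axis, on top of its round base (292 mm across, 44 mm high). Two upright rods stand 76 mm to either side of the axis, up to 0.92 m above the worktop, so an arm that comes from the left must pass in front of it (between it and the robot).

How it is judged:
By the outcome, as a careful person would: the job done as asked, in the order asked, and still so for the second after the job is handed in, with the robot touching nothing.
It also fails if it takes over 64 s, if anything falls off the work surface, if the arm or the gripper's body presses on something with over 40 N, if the wrist force passes 120 N, or if a joint passes its speed limit or range.

## Working session

There is one attempt and no reset: what is moved stays moved. The work goes in short steps, Python scripts to look and compute and a tool call to move; the robot and the scene stay as the last step left them, time stands still between calls to the robot, and variables do not carry over. Pictures are saved under pics/ and viewed, at most 10 in all, crops included, and the job is handed in when it is done.

Besides the shell and the picture viewer there is one more tool, called after "Emit:" in YAML: its name, and indented under it one key for each argument. apply_moves: Moves the arm, as the interface text tells. Its arguments: {"type":"object","properties":{"deltas":{"type":"array"},"jaw":{"type":"number"},"squeeze":{"type":"number"}},"required":["deltas"]}

```bash
mkdir -p pics; cat > h.py <<'E'
import numpy as np, cv2, json
from station import robot
def cal(c): return robot.get_calibration(c)
E
python3 - <<'E'
from h import *
print(robot.state())
for c in ("scene","top"):
    im=robot.read_camera(c); cv2.imwrite(f"pics/{c}0.png",im[:,:,::-1]); print(c,cal(c))
    for n in ("gate_centre","grip_centre","feed_drive","lever_pivot","third_home","weight_500g","jar","rig_axis"):
        r=robot.mark_of(c,n); print(n,[(np.round(q['point'],1).tolist(),round(q['conf'],2)) for q in r[:2]])
print(cal("wrist"))
E
```

```text
{'time': 0.0, 'qpos': array([-1.52210640e+00,  2.45816345e-01,  1.55904009e+00, -4.21270710e-05,
        1.33872182e+00, -1.74115245e-01]), 'joint_velocities': array([-2.54014638e-05,  3.71750439e-03,  5.71450129e-04,  2.42237604e-03,
        4.29513820e-04,  1.87610953e-03]), 'effort': array([-2.48440865e-04, -4.29515970e+01, -3.26125896e+01, -2.05890838e-04,
        5.37120781e-03, -2.47865404e-05]), 'eef_pos': array([ 0.14358885, -0.63340127,  0.25516482]), 'tcp_rot': array([-3.13962998e+00, -3.03619624e-04,  2.22814607e-01]), 'force': array([ 0.20064141, -0.2981418 ,  0.53827062]), 'wrist_torque': array([0.06512997, 0.01337668, 0.04554061]), 'grip_force': 0.0, 'grip_width': 1.0006806959265446}
scene {'fx': 570.4756737776166, 'fy': 570.4756737776166, 'cx': 317.6551385292691, 'cy': 244.55390768392257, 'position': array([-0.00462498, -0.88739036,  0.95253113]), 'rotation': array([ 0.83858562,  0.00458701, -0.5902336 ])}
gate_centre [([373.9, 303.2], 0.85), ([375.0, 323.7], 0.17)]
grip_centre [([356.6, 276.9], 0.79), ([406.8, 282.9], 0.6)]
feed_drive [([374.9, 323.0], 0.62)]
lever_pi
[... 345 characters left out ...]

gate_centre [([376.7, 221.7], 0.61), ([327.7, 253.7], 0.35)]
grip_centre [([365.7, 230.8], 0.64)]
feed_drive [([373.8, 227.8], 0.84)]
lever_pivot []
third_home [([394.3, 198.6], 0.95)]
weight_500g []
jar []
rig_axis [([369.9, 268.1], 0.41)]
{'fx': 345.77550700506265, 'fy': 345.77550700506265, 'cx': 315.43377339366174, 'cy': 240.32056093216562, 'hand_eye': array([[ 6.92774432e-04,  9.60077732e-01,  2.79732496e-01,
         7.09910790e-02],
       [ 9.99999627e-01, -8.09330093e-04,  3.01164957e-04,
        -4.43170065e-04],
       [ 5.15537696e-04,  2.79732183e-01, -9.60077934e-01,
        -1.17323242e-01],
       [ 0.00000000e+00,  0.00000000e+00,  0.00000000e+00,
         1.00000000e+00]])}
```

View pics/scene0.png

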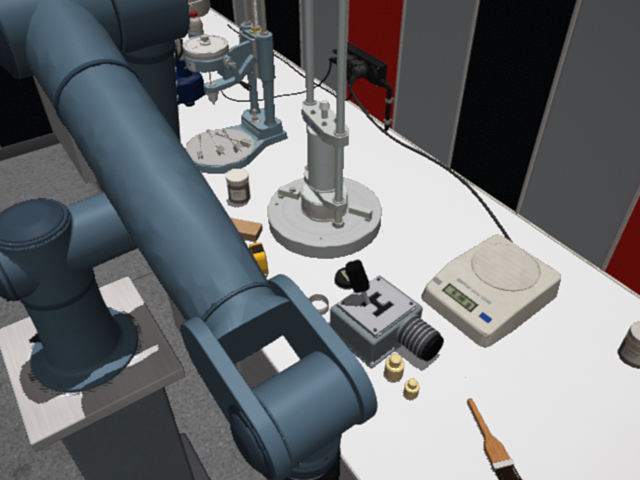

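View pics/top0.png

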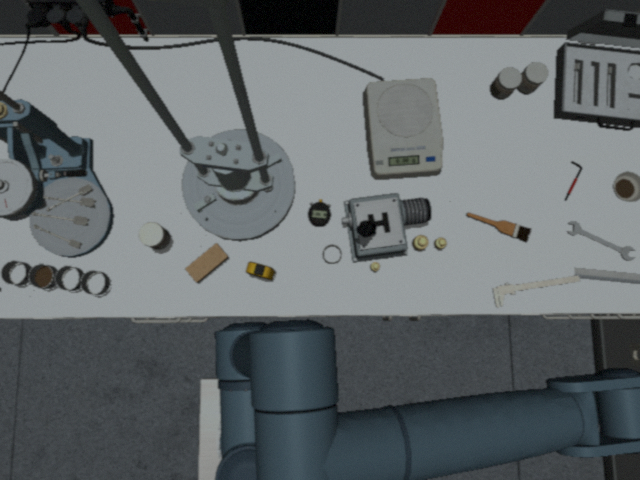

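```bash
cat >> h.py <<'E'
from scipy.spatial.transform import Rotation as R
from scipy.optimize import least_squares
def pose(c):
    k=cal(c)
    if c=="wrist":
        s=robot.state(); Rt=R.from_euler('xyz',s['tcp_rot']).as_matrix(); H=k['hand_eye']
        return k,Rt@H[:3,:3],Rt@H[:3,3]+s['eef_pos']
    return k,R.from_euler('xyz',k['rotation']).as_matrix(),np.array(k['position'])
def proj(P,X):
    k,Rm,p=P; q=(np.asarray(X)-p)@Rm
    return np.stack([k['cx']+k['fx']*q[...,0]/-q[...,2],k['cy']-k['fy']*q[...,1]/-q[...,2]],-1)
def atz(P,uv,z):
    k,Rm,p=P; d=Rm@np.array([(uv[0]-k['cx'])/k['fx'],-(uv[1]-k['cy'])/k['fy'],-1]); return p+d*(z-p[2])/d[2]
def grip(o,yaw,a,b,L=.125):
    d=np.array([L*np.sin(a),-L*np.sin(b)*np.cos(a),.02+L*np.cos(b)*np.cos(a)])
    c,s=np.cos(yaw),np.sin(yaw); return np.array([o[0]+c*d[0]-s*d[1],o[1]+s*d[0]+c*d[1],d[2]])
E
python3 - <<'E'
from h import *
S,T=pose("scene"),pose("top")
print(atz(S,[374,303],.075),atz(T,[376.7,221.7],.075),atz(S,[375,323],0),atz(T,[373.8,227.8],0))
obs=[(S,'g',[373.9,303.2]),(T,'g',[376.7,221.7]),(S,'o',[374.9,323]),(T,'o',[373.8,227.8]),(S,'t',[407.7,284.8]),(T,'t',[394.3,198.6]),(S,'r',[356.6,276.9]),(T,'r',[365.7,230.8])]
def f(v):
    o,y,a,b=v[:2],v[2],v[3],v[4]
    X={'g':[o[0],o[1],.075],'o':[o[0],o[1],0],'t':grip(o,y,.345,.33),'r':grip(o,y,a,b)}
    return np.concatenate([proj(P,X[n])-uv for P,n,uv in obs])
r=least_squares(f,[.45,-.3,0,0,-.33],loss='soft_l1'); print(r.x.round(4),r.fun.round(1))
print(grip(r.x[:2],r.x[2],.345,.33),grip(r.x[:2],*r.x[2:]))
E
```

```text
[ 0.53121724 -0.28925916  0.075     ] [ 0.53447194 -0.28816705  0.075     ] [ 0.54291051 -0.28526611  0.        ] [ 0.5314853  -0.29017449  0.        ]
[ 0.5353 -0.29    0.0759 -0.2156 -0.3144] [ 1.9 -0.8  0.7 -0.3 -1.3  2.9 -0.1 -1.4 -1.5 -0.1 -0.   0.3 -1.4  0.2
  0.5 -1.8]
[ 0.58038693 -0.32477749  0.13128715] [ 0.50581494 -0.25434188  0.13611825]
```

The lever is in the near-left (second) slot: grip at about (366,231) in top and (357,277) in scene. The drive is at about (0.534, -0.289) with a small yaw. Next I'll shut the jaw and go above it for a close look.

Emit:
apply_moves:
  deltas:
    - [0,0,-0.5,0.058]
    - [0.54,-0.425,-0.06,0]
    - [0.54,-0.425,-0.06,0]
    - [0.54,-0.425,-0.06,0]
    - [0.54,-0.425,-0.06,0]
    - [0.54,-0.425,-0.06,0]
    - [0.54,-0.425,-0.06,0]
    - [0.54,-0.425,-0.06,0]
    - [0.54,-0.425,-0.06,0]
    - [0.54,-0.425,-0.06,0]
    - [0.54,-0.425,-0.06,0]
    - [0.54,-0.425,-0.06,0]
  jaw: -1

```text
time: 2.4
eef_pos: [0.4707, -0.3178, 0.3262]
tcp_rot: [3.141, -0.0, 0.101]
force: [0.4, -1.4, -0.6]
grip_width: 0.004
grip_force: 0.0
```

Emit:
apply_moves:
  deltas:
    - [0.5,-0.4,0,0]
    - [0,0,0,0]
    - [0,0,0,0]

```text
time: 2.78
eef_pos: [0.497, -0.2922, 0.3258]
tcp_rot: [3.141, 0.0, 0.101]
force: [-0.5, 0.4, 0.1]
grip_width: -0.001
grip_force: 0.0
```

```bash
python3 - <<'E'
from h import *
s=robot.state();print(s['time'],s['eef_pos'],s['tcp_rot'],s['qpos'],s['grip_width'],robot.tcp_to_tips)
for c in ("wrist",):
    P=pose(c); im=robot.read_camera(c); cv2.imwrite(f"pics/{c}1.png",im[:,:,::-1])
    for n,z in (("gate_centre",.075),("grip_centre",.136),("feed_drive",0),("third_home",.131),("weight_500g",0),("weight_100g",0),("cutting_ring",0)):
        r=robot.mark_of(c,n); print(n,[(np.round(q['point'],1).tolist(),round(q['conf'],2),atz(P,q['point'],z).round(4)) for q in r[:2]])
E
```

```text
2.775 [ 0.49698121 -0.29216102  0.325818  ] [3.14146022e+00 3.91289082e-04 1.01347621e-01] [-7.27881802e-01  2.31759725e-02  1.67544598e+00 -3.81093882e-04
  1.44313735e+00  7.41615427e-01] -0.0005950461611141302 0.025
gate_centre [([319.8, 178.5], 0.9, array([ 0.5287, -0.293 ,  0.075 ]))]
grip_centre [([271.8, 201.6], 0.88, array([ 0.5103, -0.251 ,  0.136 ]))]
feed_drive [([318.5, 168.2], 0.83, array([ 0.5333, -0.2918,  0.    ]))]
third_home [([363.1, 133.4], 0.8, array([ 0.5767, -0.3248,  0.131 ])), ([87.1, 233.1], 0.18, array([ 0.4622, -0.0806,  0.131 ]))]
weight_500g [([400.9, 213.1], 0.73, array([ 0.4871, -0.4047,  0.    ]))]
weight_100g [([305.4, 248.3], 0.81, array([ 0.4264, -0.2853,  0.    ]))]
cutting_ring [([224.2, 217.3], 0.58, array([ 0.4579, -0.1755,  0.    ]))]
```

View pics/wrist1.png

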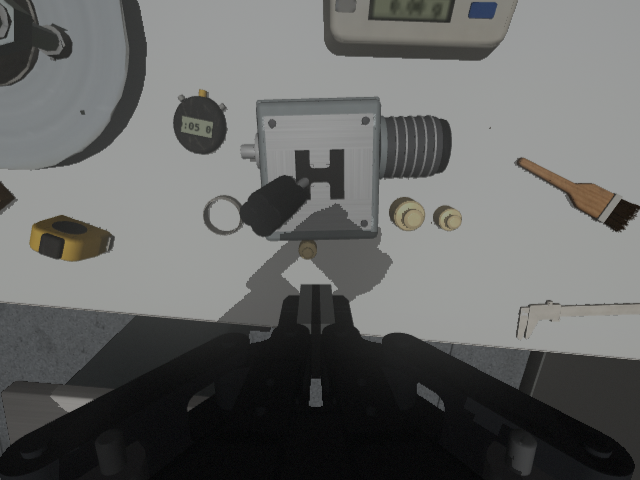

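The wrist view shows the drive nearly square with the tool, the gate at (320,175), and the grip leaning near-left with its centre at (272,202). I'll fit everything together.

```bash
python3 - <<'E'
from h import *
S,T,W=pose("scene"),pose("top"),pose("wrist")
obs=[(S,'g',[373.9,303.2]),(T,'g',[376.7,221.7]),(T,'o',[373.8,227.8]),(S,'t',[407.7,284.8]),(T,'t',[394.3,198.6]),(S,'r',[356.6,276.9]),(T,'r',[365.7,230.8]),
(W,'g',[319.8,176.5]),(W,'o',[318.5,168.2]),(W,'t',[363.1,133.4]),(W,'r',[271.8,201.6]),(W,'lt',[337,150]),(W,'lb',[337,199])]
def f(v):
    o,y,a,b=v[:2],v[2],v[3],v[4]
    c,s=np.cos(y),np.sin(y)
    F=lambda x,yy:[o[0]+c*x-s*yy,o[1]+s*x+c*yy,.075]
    X={'g':F(0,0),'lt':F(.026,-.018),'lb':F(-.026,-.018),'o':[o[0],o[1],0],'t':grip(o,y,.345,.33),'r':grip(o,y,a,b)}
    return np.concatenate([proj(P,X[n])-uv for P,n,uv in obs])
r=least_squares(f,[.53,-.29,0.1,0,-.33],loss='soft_l1'); print(r.x.round(4),r.fun.round(1))
o,y=r.x[:2],r.x[2]
c,s=np.cos(y),np.sin(y); t=robot.state()['eef_pos'][:2]-o
print("tcp in drive",c*t[0]+s*t[1],-s*t[0]+c*t[1])
for a,b in ((r.x[3],r.x[4]),(0,-.33),(0,.33),(.345,.33)):
  print(.125*np.sin(a),-.125*np.sin(b)*np.cos(a),.02+.125*np.cos(b)*np.cos(a))
E
```

```text
[ 0.5318 -0.2923  0.1198 -0.134  -0.3555] [ 1.2  0.6  1.7  1.   0.8 -0.1 -2.2  0.4  0.2  1.1 -0.6 -1.5 -0.7 -3.5
 -0.5 -1.   0.2  1.4  0.5 -1.9  0.4  0.5 -0.6 -0.4 -0.5  0.7]
tcp in drive -0.034573994204782396 0.004199587055962227
-0.016700614617576895 0.04311538841361384 0.13613420147974664
0.0 0.040505378549358546 0.13825529294104838
0.0 -0.040505378549358546 0.13825529294104838
0.042274584655973904 -0.03811861745133574 0.13128715332761287
```

Emit:
apply_moves:
  deltas:
    - [0,0,0,0.009]
    - [-0.83,-0.6,0,0]
    - [0,0,0.5,0]
    - [0,0,0.6,0]
    - [0,0,0.6,0]
    - [0,0,0.6,0]
    - [0,0,0.5,0]
    - [0,0,0.3,0]
    - [0,0,0,0]
    - [0,0,0,0]

```text
time: 4.42
eef_pos: [0.4454, -0.2608, 0.1412]
tcp_rot: [3.14, -0.002, 0.082]
force: [0.1, 0.4, -0.3]
grip_width: 0.001
grip_force: 0.0
```

```bash
cat >> h.py <<'E'
O=np.array([.5318,-.2923]);Y=.1198
def look(tag,view=True):
    s=robot.state(); t=s['eef_pos'][:2]-O; c,q=np.cos(Y),np.sin(Y)
    print("t",s['time'],"tcp drive",np.round([c*t[0]+q*t[1],-q*t[0]+c*t[1],s['eef_pos'][2]],4),"yaw",s['tcp_rot'][2].round(3))
    f=s['force'];print("force drive",np.round([c*f[0]+q*f[1],-q*f[0]+c*f[1],f[2]],1))
    obs=[]
    for cam in("scene","top","wrist"):
        P=pose(cam); im=robot.read_camera(cam); cv2.imwrite(f"pics/{cam}_{tag}.png",im[:,:,::-1])
        for r in robot.mark_of(cam,"grip_centre")[:1]:
            print(cam,np.round(r['point'],1),round(r['conf'],2))
            if r['conf']>.4: obs.append((P,r['point']))
    for sel in [obs]+[[z] for z in obs]:
        r=least_squares(lambda v:np.concatenate([proj(P,grip(O,Y,*v))-u for P,u in sel]),[0,0],loss='soft_l1'); print("a,b",r.x.round(3),np.abs(r.fun).max().round(1))
E
python3 - <<'E'
from h import *
look("2")
E
```

```text
t 4.425 tcp drive [-0.082   0.0416  0.1412] yaw 0.082
force drive [ 0.2  0.4 -0.3]
scene [356.2 279.1] 0.92
wrist [310.1 159.5] 0.8
a,b [-0.143 -0.344] 3.2
a,b [-0.2   -0.283] 0.0
a,b [-0.143 -0.344] 0.0
```

View pics/wrist_2.png

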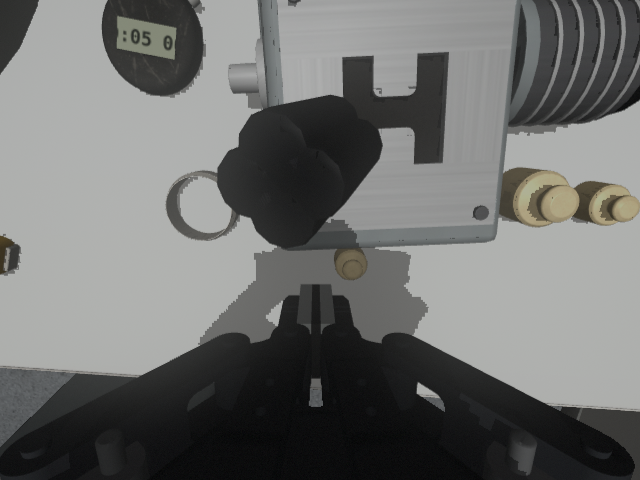

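Lever is at a ≈ -0.15. I'll correct the yaw, centre on the grip's front lobe and push forward to just short of level.

Emit:
apply_moves:
  deltas:
    - [0,0,0,-0.018]
    - [0,-0.08,0,0]
    - [0.2,0,0,0]
    - [0.2,0,0,0]
    - [0.15,0,0,0]
    - [0.1,0,0,0]
    - [0.1,0,0,0]
    - [0.05,0,0,0]
    - [0,0,0,0]
    - [0,0,0,0]

```text
time: 5.98
eef_pos: [0.4916, -0.2496, 0.1398]
tcp_rot: [-3.141, -0.0, 0.12]
force: [-1.2, 1.5, -1.1]
grip_width: -0.001
grip_force: 0.0
```

```bash
python3 - <<'E'
from h import *
look("3")
E
```

```text
t 5.975 tcp drive [-0.0348  0.0472  0.1398] yaw 0.12
force drive [-1.   1.6 -1.1]
scene [363.8 272.7] 0.87
wrist [328.1 250. ] 0.88
a,b [-0.019 -0.351] 2.6
a,b [-0.017 -0.291] 0.0
a,b [-0.02  -0.351] 0.0
```

View pics/wrist_3.png

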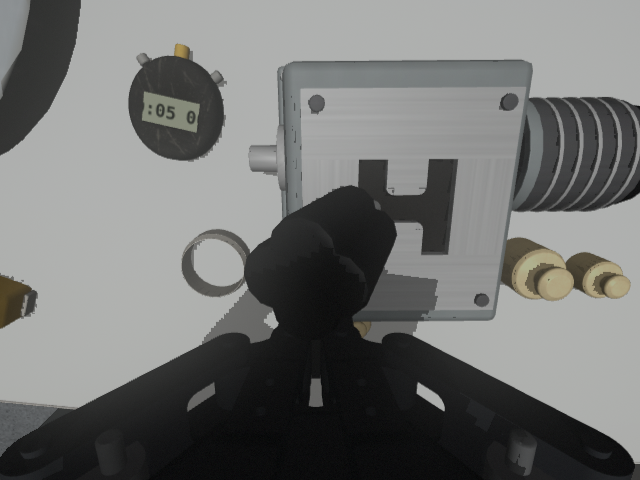

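Lever is almost level (a ≈ -0.02). I'll nudge 2.5 mm, back off, rise, and swing round to the left with the tool turned 90°, so the flat finger sides push it right.

Emit:
apply_moves:
  deltas:
    - [0.04,0,0,0]
    - [0,0,0,0]
    - [-0.6,0,0,0]
    - [0,0,-0.8,0]
    - [0,0,-0.7,0]
    - [0.6,-0.5,0,0]
    - [0.55,-0.5,0,0]

```text
time: 7.15
eef_pos: [0.5214, -0.1858, 0.2317]
tcp_rot: [3.139, -0.004, 0.119]
force: [0.4, 0.5, -0.6]
grip_width: 0.001
grip_force: 0.0
```

Emit:
apply_moves:
  deltas:
    - [0,0,0,0.083]
    - [0,0,0,0.083]
    - [0,0,0,0.083]
    - [0,0,0,0.083]
    - [0,0,0,0.083]
    - [0,0,0,0.083]
    - [0,0,0,0.083]
    - [0,0,0,0.083]
    - [0,0,0,0.086]
    - [0,0,0,0]
    - [0,0,0,0]

```text
time: 8.52
eef_pos: [0.52, -0.186, 0.2302]
tcp_rot: [-3.141, -0.001, -1.448]
force: [0.5, -0.2, 0.1]
grip_width: -0.002
grip_force: 0.0
```

```bash
python3 - <<'E'
from h import *
look("4")
E
```

```text
t 8.525 tcp drive [0.001  0.107  0.2302] yaw -1.448
force drive [ 0.5 -0.3  0.1]
scene [362.8 270. ] 0.66
top [364.5 222.3] 0.55
wrist [316.4 146.1] 0.62
a,b [ 0.001 -0.329] 2.2
a,b [ 0.033 -0.368] 0.0
a,b [-0.038 -0.349] 0.0
a,b [ 0.002 -0.328] 0.0
```

View pics/wrist_4.png

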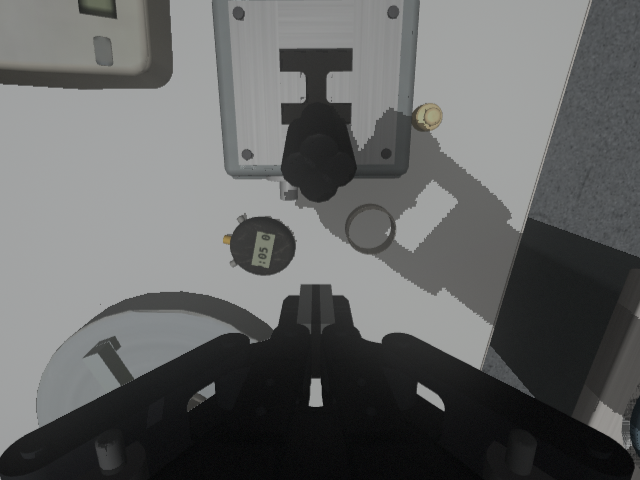

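The lever stands centred on the cross slot (stem at column ~317). I'll lower and push right.

Emit:
apply_moves:
  deltas:
    - [0,0,0.8,0]
    - [0,0,0.7,0]
    - [0.1,0,0,0]
    - [0.2,0,0,0]
    - [0.2,0,0,0]
    - [0.2,0,0,0]
    - [0.2,0,0,0]
    - [0.2,0,0,0]
    - [0.2,0,0,0]
    - [0.2,0,0,0]
    - [0.1,0,0,0]
    - [0,0,0,0]

```text
time: 10.32
eef_pos: [0.5314, -0.2819, 0.1401]
tcp_rot: [-3.141, -0.001, -1.451]
force: [0.1, 1.0, 0.8]
grip_width: -0.001
grip_force: 0.7
```

```bash
python3 - <<'E'
from h import *
look("5")
E
```

```text
t 10.325 tcp drive [0.0009 0.0103 0.1401] yaw -1.451
force drive [0.2 1.  0.8]
scene [388.3 290.7] 0.75
wrist [318.1 240. ] 0.67
a,b [-0.003  0.211] 2.4
a,b [-0.013  0.259] 0.0
a,b [-0.003  0.211] 0.0
```

Emit:
apply_moves:
  deltas:
    - [0.06,0,0,0]
    - [0.06,0,0,0]
    - [0.04,0,0,0]
    - [0,0,0,0]
    - [0,0,0,0]

```text
time: 11.25
eef_pos: [0.5322, -0.2906, 0.1396]
tcp_rot: [3.141, 0.0, -1.451]
force: [0.9, 2.8, -0.6]
grip_width: 0.001
grip_force: 1.2
```

```bash
python3 - <<'E'
from h import *
look("6")
E
```

```text
t 11.25 tcp drive [0.0006 0.0016 0.1396] yaw -1.451
force drive [ 1.3  2.7 -0.6]
scene [391.6 293. ] 0.56
a,b [0.003 0.319] 0.0
a,b [0.003 0.319] 0.0
```

View pics/wrist_6.png

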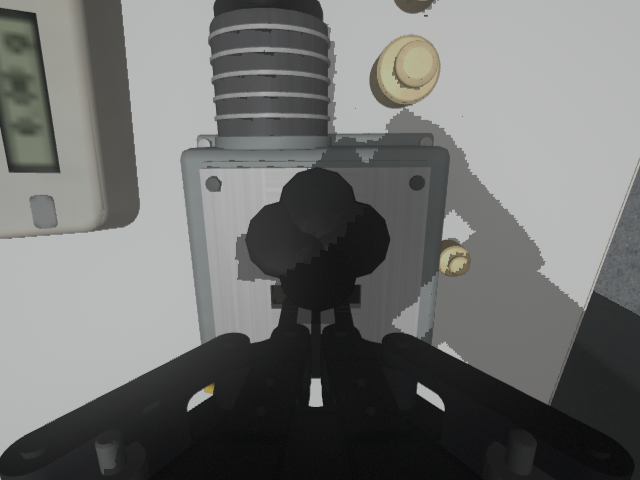

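Emit:
apply_moves:
  deltas:
    - [0.05,0,0,0]
    - [0,0,0,0]
    - [0,0,0,0]

```text
time: 11.92
eef_pos: [0.5327, -0.2938, 0.1399]
tcp_rot: [3.142, -0.0, -1.451]
force: [-0.2, 2.9, -0.9]
grip_width: -0.0
grip_force: 1.2
```

```bash
python3 - <<'E'
from h import *
look("7")
E
```

```text
t 11.925 tcp drive [ 0.0007 -0.0016  0.1399] yaw -1.451
force drive [ 0.1  2.9 -0.9]
scene [390.  291.9] 0.66
wrist [317.1 235.6] 0.65
a,b [0.    0.319] 1.5
a,b [-0.005  0.29 ] 0.0
a,b [0.001 0.319] 0.0
```

Emit:
apply_moves:
  deltas:
    - [0.04,0,0,0]
    - [0,0,0,0]
    - [0,0,0,0]

```text
time: 12.6
eef_pos: [0.533, -0.2961, 0.1399]
tcp_rot: [-3.142, -0.0, -1.451]
force: [-0.5, 2.9, -0.9]
grip_width: -0.001
grip_force: 1.2
```

Emit:
apply_moves:
  deltas:
    - [-0.5,0,0,0]
    - [-0.6,0,0,0]
    - [0,0,-0.8,0]
    - [0,0,-0.7,0]
    - [0,0.7,0,-0.083]
    - [0,0,0,-0.083]
    - [0,0,0,-0.083]
    - [0,0,0,-0.083]
    - [0,0,0,-0.083]
    - [0,0,0,-0.083]
    - [0,0,0,-0.083]
    - [0,0,0,-0.083]

```text
time: 14.1
eef_pos: [0.4839, -0.2366, 0.2309]
tcp_rot: [3.139, -0.002, -0.054]
force: [0.1, -0.1, 0.3]
grip_width: -0.001
grip_force: 0.0
```

Emit:
apply_moves:
  deltas:
    - [0,0,0,-0.086]
    - [0,0,0,0]
    - [0,0,0,0]

```text
time: 14.48
eef_pos: [0.4836, -0.236, 0.2303]
tcp_rot: [3.14, -0.001, 0.118]
force: [0.3, 0.2, -0.0]
grip_width: -0.0
grip_force: 0.0
```

```bash
python3 - <<'E'
from h import *
look("8")
E
```

```text
t 14.475 tcp drive [-0.0411  0.0617  0.2303] yaw 0.118
force drive [ 0.3  0.2 -0. ]
scene [393.8 295.8] 0.58
wrist [487.8 190.1] 0.65
a,b [0.002 0.345] 1.6
a,b [-0.     0.375] 0.0
a,b [0.003 0.341] 0.0
```

View pics/wrist_8.png

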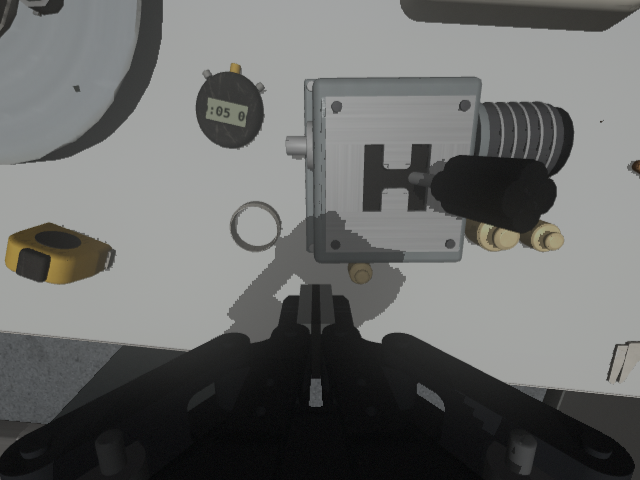

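In the right leg (b ≈ 0.34), level. Now to the front of the grip and push forward.

Emit:
apply_moves:
  deltas:
    - [-0.73,0.5,0,0]
    - [0,0.6,0,0]
    - [0,0.6,0,0]
    - [0,0,0.8,0]
    - [0,0,0.7,0]
    - [0.3,0,0,0]
    - [0.3,0,0,0]
    - [0.2,0,0,0]
    - [0.15,0,0,0]
    - [0.15,0,0,0]
    - [0.15,0,0,0]
    - [0.1,0,0,0]

```text
time: 16.27
eef_pos: [0.5331, -0.3326, 0.1404]
tcp_rot: [3.141, -0.0, 0.12]
force: [-3.8, -0.9, 4.3]
grip_width: -0.001
grip_force: 2.2
```

Emit:
apply_moves:
  deltas:
    - [0.05,0,0,0]
    - [0,0,0,0]
    - [0,0,0,0]

```text
time: 16.65
eef_pos: [0.5354, -0.3318, 0.1395]
tcp_rot: [-3.141, -0.0, 0.12]
force: [-1.6, -0.1, 1.9]
grip_width: -0.002
grip_force: 0.9
```

```bash
python3 - <<'E'
from h import *
look("9")
E
```

```text
t 16.65 tcp drive [-0.0011 -0.0396  0.1395] yaw 0.12
force drive [-1.6  0.1  1.9]
scene [405.6 287.2] 0.69
a,b [0.311 0.361] 0.0
a,b [0.311 0.361] 0.0
```

Nearly home; small pushes until the force climbs.

Emit:
apply_moves:
  deltas:
    - [0.05,0,0,0]
    - [0.04,0,0,0]
    - [0,0,0,0]
    - [0,0,0,0]

```text
time: 17.45
eef_pos: [0.5407, -0.3311, 0.1395]
tcp_rot: [-3.141, 0.001, 0.12]
force: [-2.6, 0.2, -0.5]
grip_width: 0.005
grip_force: 1.2
```

Emit:
apply_moves:
  deltas:
    - [0.04,0,0,0]
    - [0,0,0,0]
    - [0,0,0,0]

```text
time: 17.82
eef_pos: [0.5432, -0.331, 0.1398]
tcp_rot: [-3.142, 0.0, 0.12]
force: [-2.7, 0.8, -0.5]
grip_width: -0.0
grip_force: 1.3
```

Emit:
apply_moves:
  deltas:
    - [0.03,0,0,0]
    - [0,0,0,0]
    - [0,0,0,0]

```text
time: 18.2
eef_pos: [0.5444, -0.3309, 0.1396]
tcp_rot: [-3.141, 0.002, 0.12]
force: [-6.0, -1.0, -0.1]
grip_width: 0.001
grip_force: 2.6
```

Emit:
apply_moves:
  deltas:
    - [0.03,0,0,0]
    - [0,0,0,0]
    - [0,0,0,0]

```text
time: 18.58
eef_pos: [0.5453, -0.3308, 0.1394]
tcp_rot: [-3.141, 0.004, 0.12]
force: [-9.3, -0.6, 0.9]
grip_width: 0.0
grip_force: 4.4
```

```bash
python3 - <<'E'
from h import *
look("10")
E
```

```text
t 18.575 tcp drive [ 0.0088 -0.0398  0.1394] yaw 0.12
force drive [-9.3  0.5  0.9]
scene [408.3 285.4] 0.55
wrist [314.3 234.4] 0.92
a,b [0.369 0.341] 1.6
a,b [0.4   0.357] 0.0
a,b [0.369 0.34 ] 0.0
```

Force climbs steadily: it is against the stop. One more firm push, then back off and check.

Emit:
apply_moves:
  deltas:
    - [0.04,0,0,0]
    - [0,0,0,0]
    - [0,0,0,0]
    - [-0.3,0,0,0]
    - [-0.7,0,0,0]
    - [-0.6,0,0,0]
    - [0,0,-0.8,0]
    - [0,0,-0.8,0]
    - [0,0,0,0]
    - [0,0,0,0]

```text
time: 20.12
eef_pos: [0.4544, -0.3418, 0.2362]
tcp_rot: [3.141, -0.002, 0.12]
force: [-0.1, -0.0, -0.8]
grip_width: -0.001
grip_force: 0.0
```

```bash
python3 - <<'E'
from h import *
look("11")
E
```

```text
t 20.125 tcp drive [-0.0828 -0.0399  0.2362] yaw 0.12
force drive [-0.1  0.  -0.8]
scene [406.  286.8] 0.96
wrist [316.4  32. ] 0.84
a,b [0.377 0.342] 1.7
a,b [0.326 0.359] 0.0
a,b [0.378 0.342] 0.0
```

View pics/wrist_11.png

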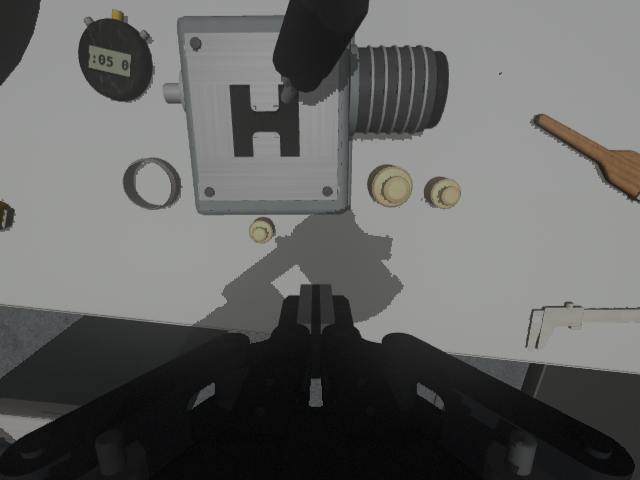

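The lever is home in the far-right slot, with the stem at (288,90). The weights, ring and stopwatch haven't moved, and the arm is clear.

```bash
python3 -c "
from station import robot
print(robot.close_job())"
```

```text
the job is handed in; nothing more can be done
None
```

The gear lever is fully home in third (far right), pushed with shut fingertips, and the job was handed in at about 20 s with the arm clear and the weights, ring and stopwatch still in place by the last wrist view; I did not re-check the jar and the tape measure.

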